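# Lock a flow-bench slide with its locating pin

### The job

Take the locating pin out of its parking block and lock the flow bench's slide plate with it. The plate has one unmarked blind hole somewhere under the window of the slide unit: set the pin's tip on the plate at one end of the window and slide it slowly over the plate, pressing only lightly (a few newtons are plenty), until it drops into the hole, then push it gently fully home and leave it standing upright. Leave the parts lying around alone.

Things in the scene. Friction and masses are not known exactly. Their poses are not given: they have to be found in the camera images.
- pin: Locating pin, 65 mm long, 0.12 kg, standing tip down in the parking block. Origin: centre of its flat tip, z up the pin. Steel shank 12 mm in diameter, 18 mm long, its lowest 3 mm tapering to an 8 mm flat; then a collar 26 mm in diameter, 18 to 23 mm above the tip; a neck 14 mm in diameter, 23 to 33 mm; a square head, 33 to 65 mm. Parked, the tip is 12 mm above the bench.
- pin_head (a point): Centre of the pin's square black plastic head, 49 mm above its tip, with the pin's axes. The head is 22 x 22 mm, its sides along these x and y axes, and 32 mm tall.
- holder: Parking block of the pin: grey plastic, 60 x 60 mm and 30 mm high, screwed to the bench, with a 15 mm hole in the middle of its top. Origin: centre of its underside. The pin is lifted straight up out of it by 20 mm or more.
- unit: Slide unit fixed to the bench, a flat aluminium housing 100 mm (x) by 206 mm (y), cover top 34 mm high, screw heads to 38 mm. Origin: centre of its underside, z up. A window in the middle of the cover, 44 mm (x) by 100 mm (y), its ends toward +y and -y,, shows a steel slide plate, flat, its top 6 mm below the cover's top. Dark round 15 mm spots on the plate are flush plugs of old holes, not holes.
- window (a point): Middle of the window at the level of the plate's top, 28 mm above the bench; axes of the unit. The locked plate's one hole, 14.5 mm wide and 21 mm deep, lies anywhere within 6 mm in x and 20 mm in y of this point, new each time, not measured. At the ends, 28 to 36 mm from here in y, plain plate. Pin fully home: collar rests on the plate, tip 18 mm below the plate's top.
- turbo: Turbocharger standing on a foot plate, about 150 x 220 mm and 160 mm high, bystander. Origin: centre of its underside.
- clamp: Steel band-clamp ring, 90 mm across, 16 mm high, lying flat, bystander. Origin: centre of its underside.
- spanner: Spanner, 180 mm long, lying on the bench beyond the work, bystander. Origin: middle of its underside.
- sleeve: Stepped aluminium sleeve, 64 mm across, 50 mm high, standing, bystander. Origin: centre of its underside.
Things that resemble listed ones, but are neither listed nor needed, are in the scene too. Several things have the shape of the unit; the one meant has the colours described above.

How it is judged:
On the way:
1. the pin, held in the fingers, rests its tip on the slide plate at one end of the window (more than 24 mm from its middle) (x of pin in the frame of unit between -0.012 and 0.012 m and (y of pin in the frame of unit above 0.024 m or y of pin in the frame of unit below -0.024 m) and horizontal distance between pin and window below 0.042 m and z of pin in the frame of unit between 0.025 and 0.031 m and contact force between pin and unit above 0.5 N and contact force between pin and the fingers above 1 N), for 0.15 s.
At the end, for the whole second after the job is handed in: The pin stands in the hole of the slide plate under the window, fully home (tip at least 15.5 mm below the plate's top, 18 mm being home), upright within 0.08 rad, at rest and released (x of pin in the frame of unit between -0.012 and 0.012 m and y of pin in the frame of unit between -0.028 and 0.028 m and z of pin in the frame of unit below 0.0125 m and angle between pin's own z axis and vertical below 0.08 rad and linear speed of pin below 0.02 m/s and contact force between pin and the fingers below 0.1 N); the robot touches nothing.
It fails at once if the pin presses or strikes the slide unit with more than 35 N (contact force between pin and unit above 35 N).
It fails at once if the gripper or arm pushes on the slide unit with more than 15 N (contact force between any of the fingers, the arm and unit above 15 N).
It fails at once if a bystander part is moved by more than 15 mm (distance of any of turbo, clamp, spanner, sleeve from where it was at the start of the episode above 0.015 m).
It also fails if it takes over 72 s, if anything falls off the work surface, if the arm or the gripper's body presses on something with over 40 N, if the wrist force passes 120 N, or if a joint passes its speed limit or range.

### The arm

A 7-joint arm with a two-finger parallel gripper is mounted at the origin on the work surface. World frame = base frame: x ahead of the robot, y to its left, z up, the work surface at z = 0. Lengths are in m, angles in rad, forces in N, time in s.
With the tool pointing down it reaches from about 0.4 to 0.85 m from the base axis. Payload 4.5 kg.
Tool frame: the origin (TCP) lies midway between the tips of the shut fingers; the grasp point (between the pads) lies 19 mm behind it; z points along the fingers, y is the direction in which the jaws open and shut (so a half turn about z gives the same grasp; the last joint's range is limited). The gripper opens to 88 mm and grips with 3 to 60 N. Pads are 18 mm wide; open, the fingers measure 123 mm over their backs; the gripper's body (75 mm by 187 mm) begins 45 mm behind the grasp point.
Start: joints at [1.333, 0.689, -0.195, 1.565, 0.157, 0.902, -0.215], TCP at [0.168, -0.602, 0.239] pointing down, gripper open.
Joint ranges: [-3.01, 3.01], [-0.46, 2.08], [-1.47, 1.51], [0.13, 2.56], [-1, 4.14], [0.04, 2.09], [-2.66, 2.66]. Speed limits (rad/s): [2.57, 2.57, 3.14, 3.14, 3.14, 3.14, 3.14].

### API

Orientations are given as a unit quaternion [x, y, z, w].
In Python, from workcell import ctrl gives the robot as it stands. The module is installed in compiled form; this text tells all that it offers.
- The arm moves only by the tool drive_tool, never from a script. Its argument "rows" is a list of rows, each a list of 5 numbers: the finger opening in mm, from 0 to 88.1, then the shift along the world's x, y, z scaled (see below), then the turn about the world's z scaled (see below). A call has 1 to 5 rows; each row shifts and turns the commanded pose from where the row before left it; what a row does not reach is not made up. The controller multiplies each number of a shift by 0.025 m and each number of a turn by 0.1 rad. A row lasts 1/8 s, in which the tool goes at most 62.5 mm and 10.7 degrees, less where a joint would pass 70% of its speed; a pose out of reach is approached as far as the arm can. A call with a number of a shift or a turn outside -1 to 1 is refused whole. A call with a gripper value outside its range is refused whole. The fingers move at their own pace and stop on an object; "squeeze" is the grip in N (left out, the last holds). Time passes only in rows, so rows that do not move let the fingers close. It gives the time, the measured TCP pose, the force and the opening at its end, in the units of the state.
- ctrl.get_state(): the state, without advancing time (a new reading comes with each control period).
- ctrl.snapshot(name): name is "scene" or "top" or "wrist"; returns a dict with "pixels" (384x512x3 uint8, red, green, blue), "camera_matrix" (3x3 intrinsics, pixels), "k1" (the pictures are not rectified: a ray, as slopes to the right and down, at radius r is drawn at 1 + k1 r^2 times it, then the intrinsics apply), "position" and "orientation" of the camera in the world. Camera axes: x right, y up, looking along -z (the intrinsics and any distortion apply to the point x, -y, -z); pixel columns grow to the right and rows downward; lengths in m; the calibration is good to about 2 mm. A picture is of the moment at which its call begins. There is no depth.
- ctrl.close_job(): hands the job in, once; it reports no verdict.
The state is a dict: "time_s": time; "qpos": joint angles; "joint_velocities": joint speeds; "joint_torque": joint torques, N m; "tool_pos": TCP position; "ee_rot": TCP orientation; "wrist_force": force on the tool from outside, world axes, zero at the start; "moment": the same for the moment, N m; "finger_gap": opening from 0.0 (shut) to 1.0 (fully open).
Only numpy, scipy, OpenCV 4.12 (cv2) and the standard library are available. Lean on these libraries where they do the work, as an engineer would, in place of code of your own. Each camera call takes 0.05 s, during which the arm holds its last target.

## Working session

There is one attempt and no reset: what is moved stays moved. The work goes in short steps, Python scripts to look and compute and a tool call to move; the robot and the scene stay as the last step left them, time stands still between calls to the robot, and variables do not carry over. Pictures are saved under pics/ and viewed, and the job is handed in when it is done.

Besides the shell and the picture viewer there is one more tool, called after "Call:" by a JSON object that holds its "api" and its "payload", one argument or row to a line. drive_tool: Moves the arm, as the interface text tells. Its arguments: {"type":"object","properties":{"rows":{"type":"array","items":{"type":"array","items":{"type":"number"}}},"squeeze":{"type":"number"}},"required":["rows"]}

```bash
mkdir -p pics; cat > h.py <<'E'
import numpy as np, cv2
from scipy.spatial.transform import Rotation as R
from workcell import ctrl
def snap(n,fn):
    s=ctrl.snapshot(n); cv2.imwrite('pics/'+fn+'.png',cv2.cvtColor(np.asarray(s['pixels']),cv2.COLOR_RGB2BGR))
    np.savez('pics/'+fn+'.npz',**{k:np.asarray(v) for k,v in s.items()}); return s
def load(fn): return np.load('pics/'+fn+'.npz')
def ray(s,u,v):
    K=np.asarray(s['camera_matrix']);k1=float(s['k1'])
    x=(u-K[0,2])/K[0,0];y=(v-K[1,2])/K[1,1]
    a=cv2.undistortPoints(np.array([[[u,v]]],float),K,np.array([k1,0,0,0,0]))[0,0]
    d=R.from_quat(s['orientation']).apply([a[0],-a[1],-1]); return np.asarray(s['position']),d
def onz(s,u,v,z):
    p,d=ray(s,u,v); return p+d*(z-p[2])/d[2]
def proj(s,P):
    K=np.asarray(s['camera_matrix']);c=R.from_quat(s['orientation']).inv().apply(np.asarray(P)-s['position'])
    x=c[0]/-c[2];y=-c[1]/-c[2];f=1+float(s['k1'])*(x*x+y*y)
    return K[0,0]*x*f+K[0,2],K[1,1]*y*f+K[1,2]
def tri(*a):
    A=np.zeros((3,3));b=np.zeros(3)
    rs=[ray(*q) for q in a]
    for p,d in rs:
        d=d/np.linalg.norm(d);M=np.eye(3)-np.outer(d,d);A+=M;b+=M@p
    X=np.linalg.solve(A,b)
    return X,[np.linalg.norm(np.cross(X-p,d/np.linalg.norm(d))) for p,d in rs]
E
python3 - <<'E'
from h import *
for n in ('scene','top','wrist'):
    s=snap(n,n+'0');print(n,s['position'],s['orientation'],s['k1'],s['camera_matrix'])
print(ctrl.get_state())
E
```

```text
scene [ 1.0432174  -0.294766    0.86110138] [0.27484825 0.1479646  0.44504969 0.83934242] -0.004901183156764376 [[369.746459     0.         259.82406227]
 [  0.         369.746459   188.59105856]
 [  0.           0.           1.        ]]
top [0.35607348 0.03372186 1.08933057] [-0.07237535  0.0735839   0.7156606  -0.69078009] -0.0016281161295633585 [[370.175999     0.         254.16367745]
 [  0.         370.175999   186.59321729]
 [  0.           0.           1.        ]]
wrist [ 0.24492213 -0.58011996  0.38365389] [-0.12370107  0.09495921 -0.59740053  0.78663423] -0.046524022435097144 [[291.19689872   0.         255.63266966]
 [  0.         291.19689872 189.83566845]
 [  0.           0.           1.        ]]
{'time_s': 0.15, 'qpos': array([ 1.33277814,  0.68980028, -0.19457041,  1.56609399,  0.15731735,
        0.90251082, -0.21507752]), 'joint_velocities': array([-0.00190888, -0.00357009, -0.00038095, -0.00166855,  0.00041139,
       -0.00126941,  0.00036847]), 'joint_torque': array([-5.62558580e-04, -5.27859128e+01, -1.26826990e+00, -1.53585899e+01,
       -5.24802867e-02,  3.91385111e-03,  1.05331860e-04]), 'tool_pos': array([ 0.16765571, -0.6015917 ,  0.23809274]), 'ee_rot': array([ 9.90769479e-01,  1.35555656e-01, -1.41039559e-04, -6.94848589e-04]), 'wrist_force': array([-1.00026287, -0.78396985, -0.48447371]), 'moment': array([-0.00576866,  0.01394662,  0.00831296]), 'finger_gap': 0.9987697044646379}
```

View pics/scene0.png

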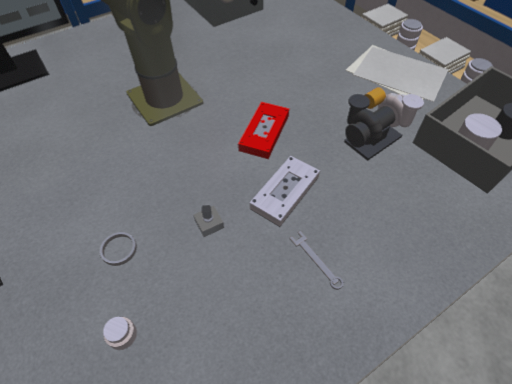

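View pics/top0.png

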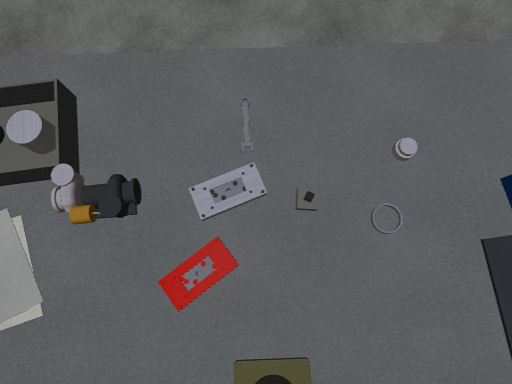

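View pics/wrist0.png

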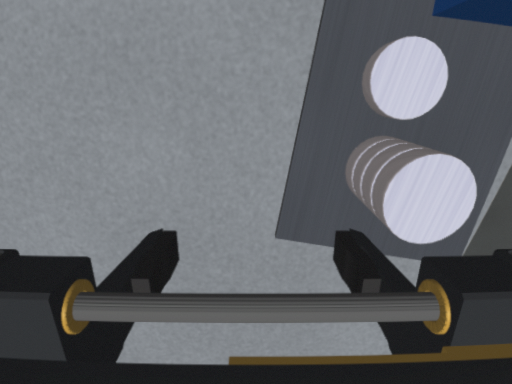

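The scene and top views show the aluminium unit at top (228,191), the pin in its block at top (308,197), and a red lookalike below them. The wrist camera sees only unrelated things so far. I'll zoom in next.

```bash
python3 - <<'E'
from h import *
s=load('top0');c=load('scene0')
a=cv2.imread('pics/top0.png')[150:235,180:330];cv2.imwrite('pics/topz.png',cv2.resize(a,None,fx=5,fy=5,interpolation=cv2.INTER_CUBIC))
a=cv2.imread('pics/scene0.png')[145:245,185:335];cv2.imwrite('pics/scenez.png',cv2.resize(a,None,fx=5,fy=5,interpolation=cv2.INTER_CUBIC))
print(onz(s,309,197,.077),onz(s,306,199,.03),onz(c,207,206,.077),onz(s,228,191,.034),onz(c,286,188,.034))
E
```

```text
[ 0.53345073 -0.12294794  0.077     ] [ 0.53610793 -0.12113399  0.03      ] [ 0.53302136 -0.11582452  0.077     ] [0.56702624 0.1044202  0.034     ] [0.57597813 0.10524444 0.034     ]
```

View pics/topz.png

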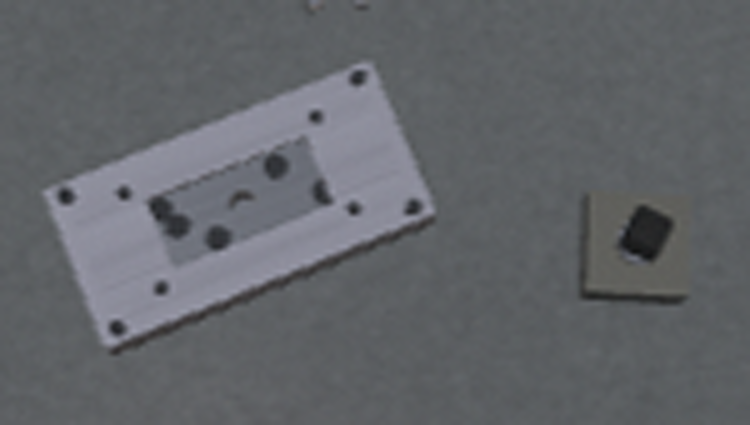

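View pics/scenez.png

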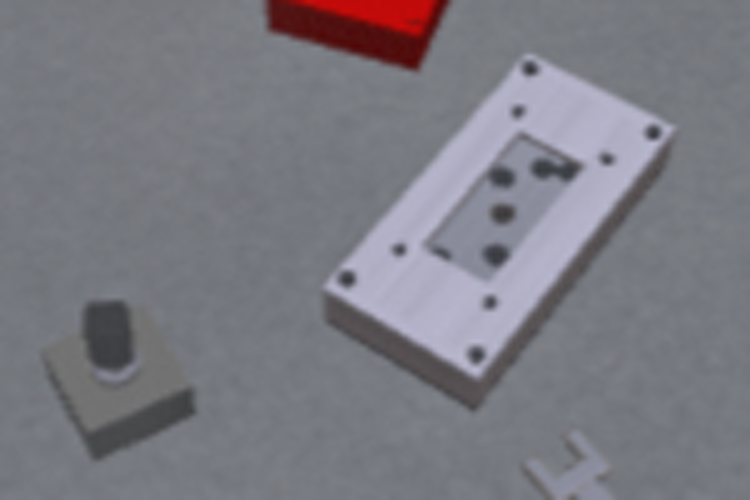

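```bash
python3 - <<'E'
from h import *
w=load('wrist0');st=ctrl.get_state()
print(R.from_quat(st['ee_rot']).as_matrix())
for v in (60,120,190): print(v,onz(w,256,v,.03)-st['tool_pos'])
s=load('top0');c=load('scene0')
Z=lambda p:(180+p[0]/5-.4,150+p[1]/5-.4)
Y=lambda p:(185+p[0]/5-.4,145+p[1]/5-.4)
# cover corners
T=[(47,190),(370,62),(435,210),(108,348)]
S=[(530,53),(675,128),(478,370),(325,292)]
for t in T: print('T',onz(s,*Z(t),.034))
for t in S: print('S',onz(c,*Y(t),.034))
print('block', [onz(s,*Z(t),.03)[:2] for t in [(588,195),(690,195),(688,295),(585,293)]])
print('hole',onz(s,*Z((240,200)),.028),onz(c,*Y((503,213)),.028))
E
```

```text
[[ 9.63249288e-01  2.68608618e-01 -4.67856695e-04]
 [ 2.68609010e-01 -9.63248363e-01  1.33863213e-03]
 [-9.10940691e-05 -1.41510697e-03 -9.99998995e-01]]
60 [ 0.11477851  0.03207254 -0.20809274]
120 [ 0.05088532  0.0142614  -0.20809274]
190 [-0.03329746 -0.00920825 -0.20809274]
T [0.58115602 0.21774454 0.034     ]
T [0.65164557 0.02702649 0.034     ]
T [ 0.56126398 -0.00760311  0.034     ]
T [0.48752884 0.18276009 0.034     ]
S [0.4860043  0.18874161 0.034     ]
S [0.57908192 0.22324818 0.034     ]
S [0.64770275 0.03335776 0.034     ]
S [ 0.56125169 -0.00600051  0.034     ]
block [array([ 0.56778315, -0.09742767]), array([ 0.56566504, -0.15694409]), array([ 0.50688298, -0.15164701]), array([ 0.51015719, -0.09228727])]
hole [0.57244043 0.10590532 0.028     ] [0.56908067 0.10795084 0.028     ]
```

Call:
{"api": "drive_tool", "payload": {
  "rows": [
    [88,0.7,1,0,0],
    [88,0.7,1,0,0],
    [88,0.7,1,0,0],
    [88,0.7,1,0,0],
    [88,0.7,1,0,0]
  ]
}}

```text
time_s: 0.78
tool_pos: [0.2557, -0.4761, 0.2386]
ee_rot: [0.991, 0.135, -0.0, -0.0]
wrist_force: [-0.0, 0.0, -0.3]
finger_gap: 0.994
```

Call:
{"api": "drive_tool", "payload": {
  "rows": [
    [88,0.7,1,0,0],
    [88,0.7,1,0,0],
    [88,0.7,1,0,0],
    [88,0.7,1,0,0],
    [88,0.7,1,0,0]
  ]
}}

```text
time_s: 1.4
tool_pos: [0.3432, -0.3512, 0.2386]
ee_rot: [0.991, 0.135, -0.0, -0.0]
wrist_force: [-0.1, -0.9, -0.2]
finger_gap: 0.998
```

Call:
{"api": "drive_tool", "payload": {
  "rows": [
    [88,0.7,1,0,0],
    [88,0.7,1,0,0],
    [88,0.7,1,0,0],
    [88,0.7,1,0,0],
    [88,0,0,0,0]
  ]
}}

```text
time_s: 2.02
tool_pos: [0.4142, -0.2499, 0.2387]
ee_rot: [0.99, 0.138, 0.0, -0.0]
wrist_force: [0.3, -0.4, 0.9]
finger_gap: 0.997
```

```bash
python3 - <<'E'
from h import *
snap('wrist','wrist1');st=ctrl.get_state();print(st['tool_pos'])
E
```

```text
[ 0.41299951 -0.25154898  0.2386373 ]
```

View pics/wrist1.png

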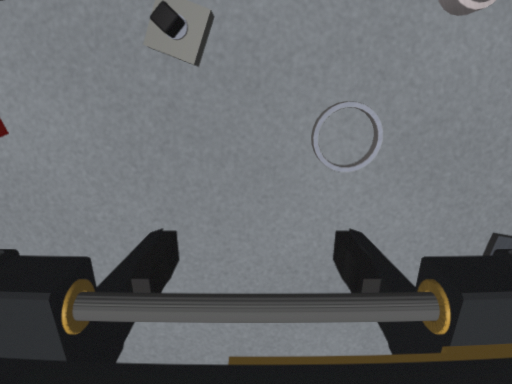

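The wrist view shows the parking block and pin at about (178,28), and the clamp ring at (348,136). I'll move closer.

Call:
{"api": "drive_tool", "payload": {
  "rows": [
    [88,0.5,1,0,0],
    [88,0.5,1,0,0],
    [88,0.5,1,0,0],
    [88,0.4,1,0,0],
    [88,0,0,0,0]
  ]
}}

```text
time_s: 2.7
tool_pos: [0.4604, -0.1516, 0.2387]
ee_rot: [0.991, 0.136, -0.0, -0.0]
wrist_force: [0.7, 0.5, -0.2]
finger_gap: 0.995
```

```bash
python3 - <<'E'
from h import *
snap('wrist','wrist2');st=ctrl.get_state();print(st['tool_pos'])
E
```

```text
[ 0.45976479 -0.15310163  0.23864094]
```

View pics/wrist2.png

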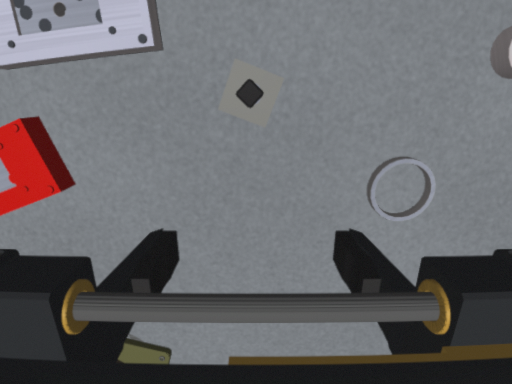

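The head shows as a dark diamond at (250,93) on the block at (251,93). I'll segment the head in several views.

```bash
python3 - <<'E'
from h import *
w=load('wrist2')
def rect(s,box,lo,hi,inv=False):
    g=cv2.cvtColor(s['pixels'],cv2.COLOR_RGB2GRAY).astype(int)
    m=np.zeros(g.shape,np.uint8);x0,y0,x1,y1=box
    m[y0:y1,x0:x1]=((g[y0:y1,x0:x1]>=lo)&(g[y0:y1,x0:x1]<hi))*255
    cs,_=cv2.findContours(m,cv2.RETR_EXTERNAL,cv2.CHAIN_APPROX_NONE);c=max(cs,key=cv2.contourArea)
    return c
g=cv2.cvtColor(w['pixels'],cv2.COLOR_RGB2GRAY);print(g[93,205:300:3])
c=rect(w,(215,55,290,135),0,70);r=cv2.minAreaRect(c);b=cv2.boxPoints(r);print(r,b)
for z in(.077,):
  P=np.array([onz(w,*p,z)[:2] for p in b]);print(P,P.mean(0));
  for i in range(4):
    d=P[(i+1)%4]-P[i];print(np.linalg.norm(d),np.degrees(np.arctan2(d[1],d[0])))
a=w['pixels'][50:140,200:300,::-1];cv2.imwrite('pics/w2z.png',cv2.resize(a,None,fx=6,fy=6,interpolation=cv2.INTER_CUBIC))
a=load('wrist1')['pixels'][0:75,135:225,::-1];cv2.imwrite('pics/w1z.png',cv2.resize(a,None,fx=7,fy=7,interpolation=cv2.INTER_CUBIC))
E
```

```text
[123 123 122 121 124 124 130 133 133 133 110  42  45  46  46  45  46  45
  45  41 132 132 133 132 132 130 126 127 128 125 130 130]
((249.00003051757812, 93.00000762939453), (21.21320343017578, 21.21320343017578), 45.0) [[234.00003  93.00001]
 [249.00003  78.00001]
 [264.00003  93.00001]
 [249.00003 108.00001]]
[[ 0.53462375 -0.108075  ]
 [ 0.55245943 -0.11884891]
 [ 0.54275506 -0.1371542 ]
 [ 0.52454012 -0.12648732]] [ 0.53859459 -0.12264136]
0.02083720200796954 -31.134704966705616
0.020718549118647605 -117.92986391487209
0.021108442312781098 149.64626731715018
0.020992689278937427 61.292411362401836
```

View pics/w2z.png

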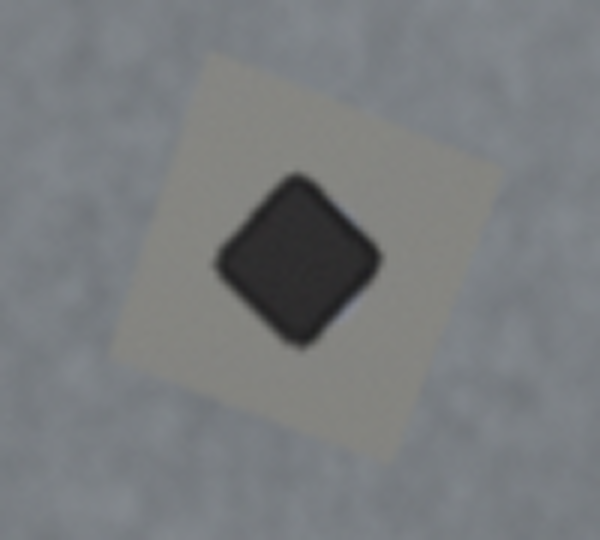

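View pics/w1z.png

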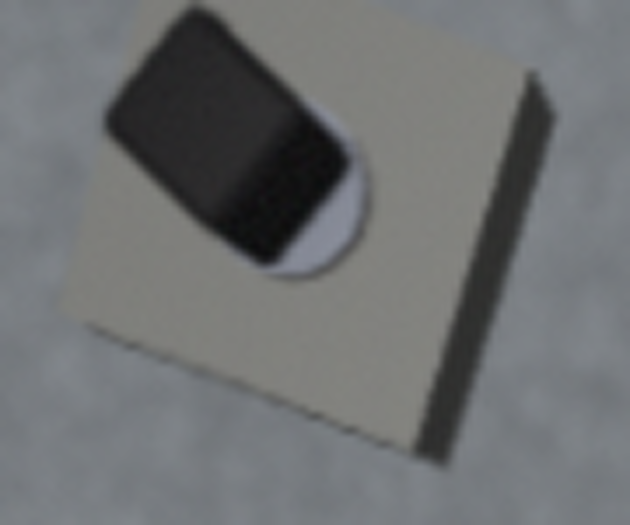

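```bash
python3 - <<'E'
from h import *
w2=load('wrist2');w1=load('wrist1');s=load('top0');c=load('scene0')
W2=lambda x,y:(w2,200+(x+.5)/6-.5,50+(y+.5)/6-.5)
W1=lambda x,y:(w1,135+(x+.5)/7-.5,(y+.5)/7-.5)
# top face corners
for a,b in [((297,172),(197,5)),((216,263),(106,120)),((302,348),(207,215))]:
    print(tri(W2(*a),W1(*b)))
print('block corner',tri(W2(500,168),W1(530,72)),tri(W2(392,462),W1(415,452)),tri(W2(110,355),W1(65,312)))
print('head',onz(*W2(298,259),.077)); print('blk',onz(*W2(302,259),.03))
C=[onz(*W2(*p),.077)[:2] for p in [(297,172),(382,259),(302,348),(216,263)]]
for i in range(4):
    d=C[(i+1)%4]-C[i];print(np.linalg.norm(d),np.degrees(np.arctan2(d[1],d[0])))
E
```

```text
(array([ 0.55237984, -0.11882464,  0.07310585]), [np.float64(6.618567818201177e-05), np.float64(6.618567818188592e-05)])
(array([ 0.53482071, -0.10959613,  0.07384048]), [np.float64(0.00021049364481260323), np.float64(0.00021049364481256423)])
(array([ 0.52570714, -0.12749223,  0.08024197]), [np.float64(0.00042788645639492016), np.float64(0.0004278864563949409)])
block corner (array([ 0.56604419, -0.15473195,  0.02525289]), [np.float64(1.7584796200047536e-05), np.float64(1.7584796199988166e-05)]) (array([ 0.50642984, -0.15011148,  0.02686819]), [np.float64(0.00018443125477285097), np.float64(0.00018443125477246954)]) (array([ 0.51191301, -0.09075408,  0.02773443]), [np.float64(0.00020868424613328492), np.float64(0.00020868424613307147)])
head [ 0.53897904 -0.12279864  0.077     ]
blk [ 0.5393894 -0.1224611  0.03     ]
0.019785059408380615 -118.60503301602407
0.019798402657042836 152.69564346433964
0.019957504248906636 61.66692768394978
0.019889963085798882 -27.80653284248963
```

Call:
{"api": "drive_tool", "payload": {
  "rows": [
    [60,0.35,0.13,-0.4,0.9],
    [60,0.35,0.13,-0.4,0.9],
    [60,0.35,0.13,-0.4,0.9],
    [60,0.35,0.13,-0.4,0.9],
    [60,0.35,0.13,-0.4,0.9]
  ]
}}

```text
time_s: 3.38
tool_pos: [0.5033, -0.1386, 0.1883]
ee_rot: [0.936, 0.353, -0.001, 0.001]
wrist_force: [-0.2, 0.1, -0.1]
finger_gap: 0.685
```

Call:
{"api": "drive_tool", "payload": {
  "rows": [
    [60,0.35,0.13,-0.2,0.9],
    [60,0.35,0.13,-0.2,0.9],
    [60,0.35,0.13,-0.2,0.9],
    [60,0.35,0.13,-0.2,0.9],
    [60,0,0,0,0]
  ]
}}

```text
time_s: 4.0
tool_pos: [0.5385, -0.1251, 0.1682]
ee_rot: [0.858, 0.513, -0.001, 0.0]
wrist_force: [0.4, 0.2, 0.5]
finger_gap: 0.682
```

```bash
python3 - <<'E'
from h import *
snap('wrist','wrist3');st=ctrl.get_state();print(st['tool_pos']);m=R.from_quat(st['ee_rot']).as_matrix();print(np.degrees(np.arctan2(m[1,0],m[0,0])),m[:,2])
E
```

```text
[ 0.53819262 -0.12494792  0.16842177]
61.73854420197127 [-1.14585199e-03 -9.09984612e-04 -9.99998929e-01]
```

View pics/wrist3.png

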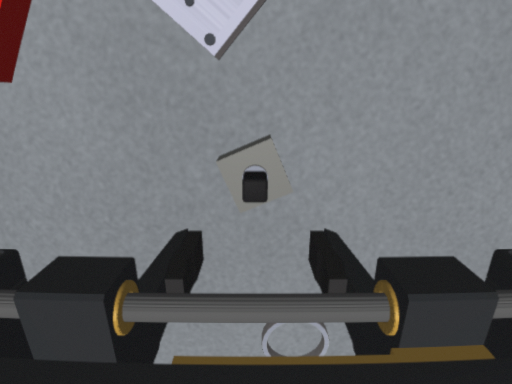

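The head at (255,188) now lines up with the jaws. I'll measure it again from this second wrist position.

```bash
python3 - <<'E'
from h import *
w=load('wrist3');w2=load('wrist2')
g=cv2.cvtColor(w['pixels'],cv2.COLOR_RGB2GRAY)
m=np.zeros_like(g);m[160:215,225:285]=(g[160:215,225:285]<75)*255
c=max(cv2.findContours(m,0,1)[0],key=cv2.contourArea);print(cv2.boundingRect(c),cv2.minAreaRect(c))
print(g[165:206,255])
print(g[190,236:275])
E
```

```text
(242, 172, 26, 30) ((254.5, 186.5), (29.0, 25.0), 90.0)
[114 139 150 150 148 128  79  32  22  20  19  21  22  24  27  31  37  42
  42  44  42  41  42  40  40  40  42  42  39  37  38  38  38  38  34  35
  44  88 119 127 129]
[130 130 130 129 130 126  77  39  38  40  41  41  40  39  42  41  41  41
  41  40  40  40  40  41  41  40  38  41  41  36  39  76 121 128 130 130
 129 129 130]
```

```bash
python3 - <<'E'
from h import *
w=load('wrist3');w2=load('wrist2')
for v in(189,190): print(onz(w,254.5,v,.077), tri((w,254.5,v),(w2,200+298.5/6-.5,50+259.5/6-.5)))
E
```

```text
[ 0.53961179 -0.12089189  0.077     ] (array([ 0.53885775, -0.1225889 ,  0.07124003]), [np.float64(0.00016515916919245037), np.float64(0.00016515916919237922)])
[ 0.53918576 -0.12168277  0.077     ] (array([ 0.53884295, -0.12264798,  0.07388502]), [np.float64(0.0001690395542544144), np.float64(0.0001690395542542245)])
```

Call:
{"api": "drive_tool", "payload": {
  "rows": [
    [60,0.04,0.11,-0.8,0],
    [60,0,0,-1,0],
    [60,0,0,-1,0],
    [50,0,0,-0.8,0],
    [50,0,0,0,0]
  ]
}}

```text
time_s: 4.68
tool_pos: [0.5384, -0.1213, 0.0778]
ee_rot: [0.858, 0.514, -0.002, -0.0]
wrist_force: [0.0, 0.1, -0.5]
finger_gap: 0.564
```

```bash
python3 - <<'E'
from h import *
snap('wrist','wrist4');snap('scene','scene4');st=ctrl.get_state();print(st['tool_pos'],st['wrist_force'])
a=load('scene4')['pixels'][150:250,150:270,::-1];cv2.imwrite('pics/s4z.png',cv2.resize(a,None,fx=6,fy=6,interpolation=cv2.INTER_CUBIC))
E
```

```text
[ 0.53998975 -0.12086704  0.07934449] [0.3422101  0.19784707 0.1866165 ]
```

View pics/wrist4.png

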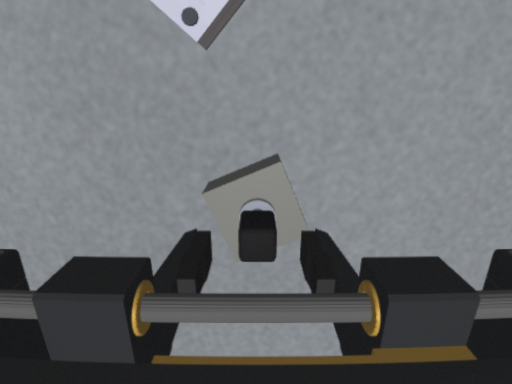

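View pics/s4z.png

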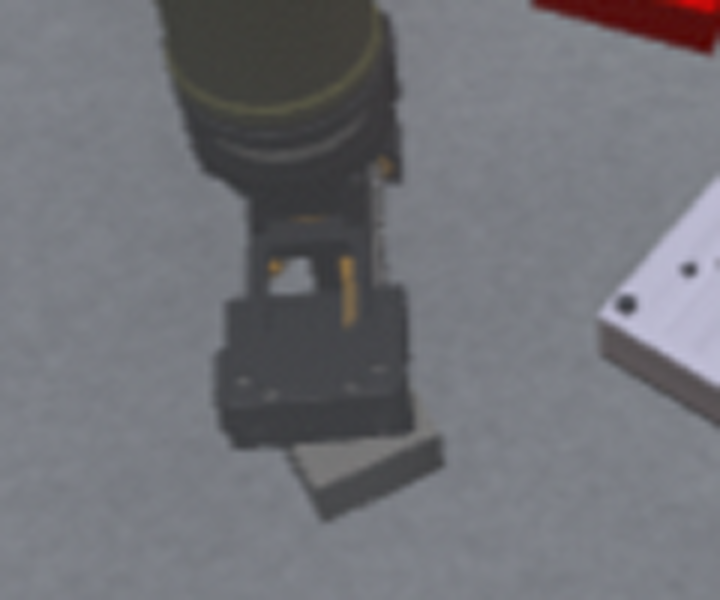

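In the wrist view the head sits between the fingers: column 258, with the finger middle at 256. I'll lower and grip.

Call:
{"api": "drive_tool", "payload": {
  "rows": [
    [50,0,-0.04,-0.6,0],
    [50,0,0,-0.64,0],
    [50,0,0,0,0]
  ]
}}

```text
time_s: 5.15
tool_pos: [0.539, -0.1209, 0.0463]
ee_rot: [0.857, 0.515, -0.001, -0.001]
wrist_force: [0.3, 0.5, 0.2]
finger_gap: 0.567
```

Call:
{"api": "drive_tool", "payload": {
  "rows": [
    [15,0,0,0,0],
    [15,0,0,0,0],
    [15,0,0,0,0],
    [15,0,0,0,0]
  ],
  "squeeze": 20
}}

```text
time_s: 5.65
tool_pos: [0.5403, -0.1211, 0.0481]
ee_rot: [0.857, 0.515, 0.0, 0.0]
wrist_force: [-0.1, 0.4, 1.9]
finger_gap: 0.248
```

```bash
python3 - <<'E'
from h import *
snap('wrist','wrist5');st=ctrl.get_state();print(st['tool_pos'],st['wrist_force'],st['finger_gap'],st['moment'])
E
```

```text
[ 0.54023974 -0.1211164   0.04805728] [-0.488106    0.10828301  1.08315905] 0.24703539524556886 [-0.02893926  0.05170874 -0.04708238]
```

View pics/wrist5.png

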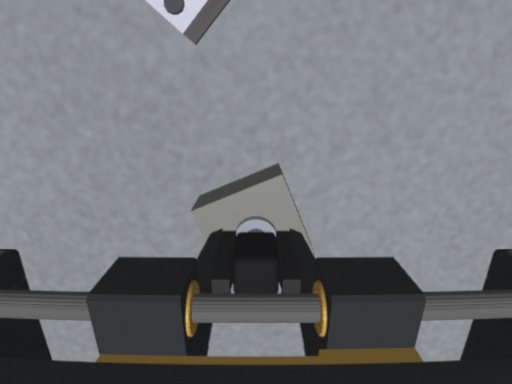

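The fingers hold the head (opening about 22 mm). I'll lift it straight up.

Call:
{"api": "drive_tool", "payload": {
  "rows": [
    [15,0,0,0.3,0],
    [15,0,0,0.7,0],
    [15,0,0,0.7,0],
    [15,0,0,0.7,0],
    [15,0,0,0,0]
  ]
}}

```text
time_s: 6.32
tool_pos: [0.5412, -0.1213, 0.1097]
ee_rot: [0.857, 0.515, 0.002, 0.001]
wrist_force: [0.7, 0.9, -1.4]
finger_gap: 0.245
```

```bash
python3 - <<'E'
from h import *
s=snap('wrist','wrist6');snap('scene','scene6');st=ctrl.get_state();print(st['tool_pos'],st['wrist_force'],st['finger_gap'],st['moment'])
E
```

```text
[ 0.54002501 -0.12120518  0.10807415] [ 0.50972326 -0.40897486 -1.15916183] 0.24810612176114097 [-0.05859074 -0.06984769  0.04045491]
```

View pics/wrist6.png

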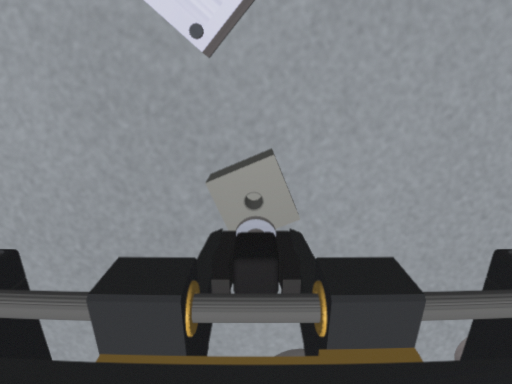

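The pin is clear and its empty hole shows at (254,200). Next I'll fly to a place where the wrist camera sees the unit.

Call:
{"api": "drive_tool", "payload": {
  "rows": [
    [15,0,0.8,0.6,0],
    [15,0,1,0.6,0],
    [15,0,1,0.6,0],
    [15,0,1,0.6,0],
    [15,0,1,0.6,0]
  ]
}}

```text
time_s: 7.05
tool_pos: [0.5396, 0.0018, 0.1837]
ee_rot: [0.857, 0.516, 0.0, -0.001]
wrist_force: [1.0, -0.4, -0.6]
finger_gap: 0.25
```

Call:
{"api": "drive_tool", "payload": {
  "rows": [
    [15,-0.2,0.7,0,0],
    [15,0,0.3,0,0],
    [15,0,0,0,0],
    [15,0,0,0,0]
  ]
}}

```text
time_s: 7.55
tool_pos: [0.5348, 0.0227, 0.1822]
ee_rot: [0.858, 0.514, -0.001, 0.0]
wrist_force: [0.4, 0.1, -0.2]
finger_gap: 0.247
```

```bash
python3 - <<'E'
from h import *
s=snap('wrist','wrist7');st=ctrl.get_state();print(st['tool_pos'],st['wrist_force'],st['finger_gap'])
E
```

```text
[0.53491483 0.02267628 0.18229571] [ 0.03222871 -0.25644815 -0.69174706] 0.2466247318694336
```

View pics/wrist7.png

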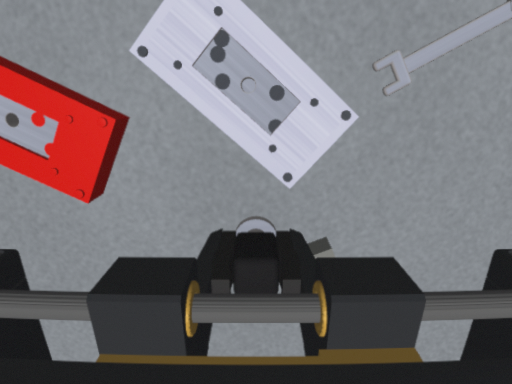

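The wrist view shows the unit's window with dark plugs at (222,40), (217,54), (223,82), (277,93) and (275,126). One lighter feature with a rim at (249,85) is probably the real hole. I'll zoom in and measure.

```bash
python3 - <<'E'
from h import *
a=load('wrist7')['pixels'][0:200,125:365,::-1];cv2.imwrite('pics/w7z.png',cv2.resize(a,None,fx=3,fy=3,interpolation=cv2.INTER_CUBIC))
a=load('wrist7')['pixels'][15:150,180:315,::-1];cv2.imwrite('pics/w7zz.png',cv2.resize(a,None,fx=4.4,fy=4.4,interpolation=cv2.INTER_CUBIC))
E
```

```text
(no output)
```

View pics/w7z.png

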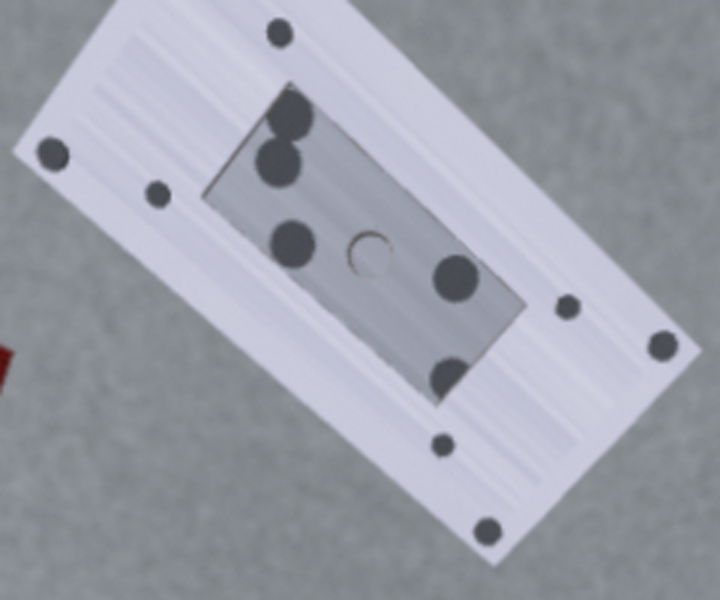

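View pics/w7zz.png

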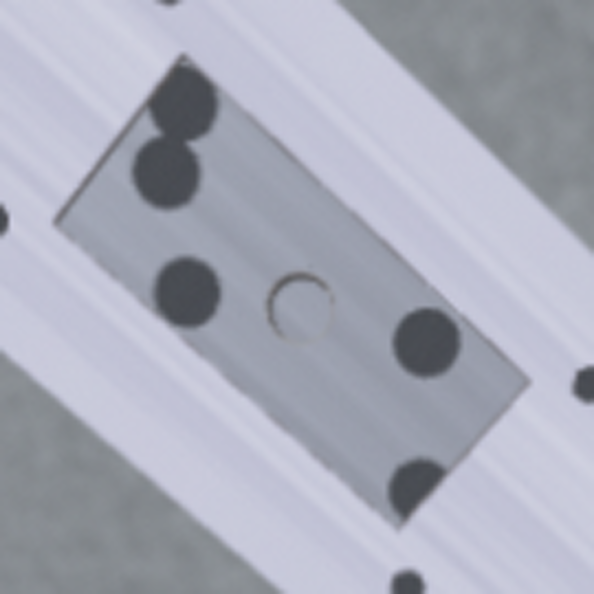

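```bash
python3 - <<'E'
from h import *
w7=load('wrist7');w6=load('wrist6')
F=lambda x,y:(w7,125+(x+.5)/3-.5,(y+.5)/3-.5)
G=lambda x,y:(w7,180+(x+.5)/4.4-.5,15+(y+.5)/4.4-.5)
win=[onz(*G(*p),.034)[:2] for p in [(183,55),(55,222),(400,528),(530,381)]]
print('win corners',win,np.mean(win,0))
ed=win[0]-win[3];print(np.linalg.norm(ed),np.degrees(np.arctan2(ed[1],ed[0])));ed=win[1]-win[2];print(np.linalg.norm(ed),np.degrees(np.arctan2(ed[1],ed[0])))
print('-y edge',np.linalg.norm(win[2]-win[3]),np.linalg.norm(win[0]-win[1]))
cor=[onz(*F(*p),.034)[:2] for p in [(12,152),(702,350),(494,566)]];print('cover',cor)
d=cor[0]-cor[2];print(np.linalg.norm(d),np.degrees(np.arctan2(d[1],d[0])), (cor[0]+cor[1])/2)
print('hole',onz(*G(300,307),.028))
for n in ('wrist3','wrist6'):
    s=load(n);print(n,s['position'])
print('blockhole w6',onz(w6,254,200.5,.03))
print('w7 pos',w7['position'])
a=w6['pixels'][140:240,200:310,::-1];cv2.imwrite('pics/w6z.png',cv2.resize(a,None,fx=6,fy=6,interpolation=cv2.INTER_CUBIC))
E
```

```text
win corners [array([0.57345331, 0.16142982]), array([0.53317047, 0.14631683]), array([0.56823101, 0.05361097]), array([0.60832393, 0.0687932 ])] [0.57079468 0.10753771]
0.0989823380351594 110.6275273249731
0.09911416466314563 110.71617689058215
-y edge 0.04287123253544216 0.04302452713337734
cover [array([0.48767421, 0.18618211]), array([0.65351671, 0.0287531 ]), array([ 0.55997199, -0.00597471])]
0.20530760456015687 110.61848942454638 [0.57059546 0.10746761]
hole [0.570943   0.10649005 0.028     ]
wrist3 [ 0.57662181 -0.05428505  0.31378641]
wrist6 [ 0.57845636 -0.05045864  0.25550333]
blockhole w6 [ 0.53945644 -0.12244689  0.03      ]
w7 pos [0.57283593 0.0935716  0.32776049]
```

View pics/w6z.png

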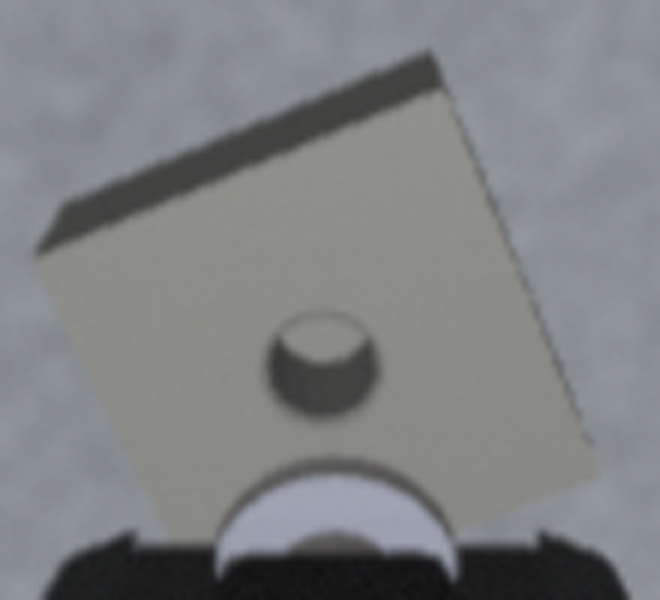

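The window centre is at (0.5707, 0.1075) with the unit's y axis at 110.6°. The hole appears about 1 mm from that centre. I'll go above the -y end of the window, at y = -32 mm.

Call:
{"api": "drive_tool", "payload": {
  "rows": [
    [15,0.38,0.45,-0.5,0],
    [15,0.38,0.45,-0.5,0],
    [15,0.38,0.45,-0.5,0],
    [15,0.38,0.45,-0.5,0],
    [15,0.38,0.45,-0.5,0]
  ]
}}

```text
time_s: 8.22
tool_pos: [0.5831, 0.0812, 0.1191]
ee_rot: [0.857, 0.515, -0.0, -0.0]
wrist_force: [0.5, -0.4, -1.2]
finger_gap: 0.252
```

Call:
{"api": "drive_tool", "payload": {
  "rows": [
    [15,0,0,-0.6,0],
    [15,0,0,-0.6,0],
    [15,0,0,-0.2,0],
    [15,0,0,0,0],
    [15,0,0,0,0]
  ]
}}

```text
time_s: 8.85
tool_pos: [0.5829, 0.08, 0.0857]
ee_rot: [0.857, 0.515, 0.0, 0.0]
wrist_force: [0.7, -0.4, -0.4]
finger_gap: 0.248
```

```bash
python3 - <<'E'
from h import *
s=snap('wrist','wrist8');snap('scene','scene8');st=ctrl.get_state();print(st['tool_pos'],st['wrist_force'],st['finger_gap'])
a=load('scene8')['pixels'][130:230,235:345,::-1];cv2.imwrite('pics/s8z.png',cv2.resize(a,None,fx=6,fy=6,interpolation=cv2.INTER_CUBIC))
E
```

```text
[0.58292569 0.08013429 0.08580745] [-0.31565541 -0.11639457 -0.63690911] 0.2517855795830979
```

View pics/wrist8.png

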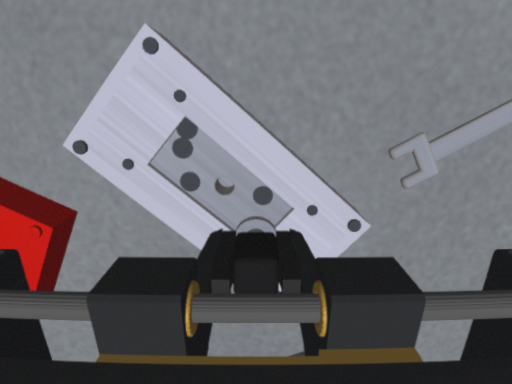

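View pics/s8z.png

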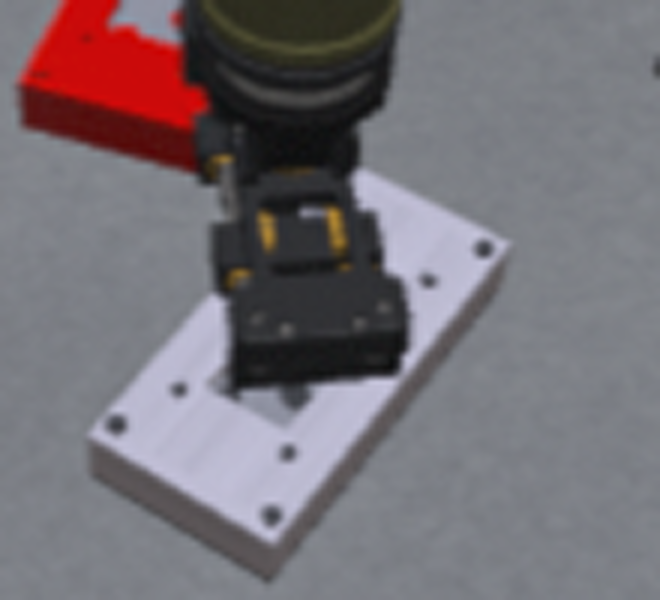

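The real hole is clear at (225,185): it has a dark wall crescent, while the plugs are flat. I'll lower gently toward the plate.

Call:
{"api": "drive_tool", "payload": {
  "rows": [
    [15,0,0,-0.4,0],
    [15,0,0,-0.3,0],
    [15,0,0,0,0]
  ]
}}

```text
time_s: 9.32
tool_pos: [0.5819, 0.08, 0.0668]
ee_rot: [0.857, 0.515, -0.001, -0.0]
wrist_force: [-0.2, -0.2, -2.0]
finger_gap: 0.248
```

```bash
python3 - <<'E'
from h import *
w8=load('wrist8');w7=load('wrist7')
a=w8['pixels'][100:250,140:310,::-1];cv2.imwrite('pics/w8z.png',cv2.resize(a,None,fx=4,fy=4,interpolation=cv2.INTER_CUBIC))
st=ctrl.get_state();print(st['tool_pos'],st['wrist_force'])
E
```

```text
[0.58186071 0.08001628 0.06676003] [-0.21490399 -0.19610414 -2.0121719 ]
```

View pics/w8z.png

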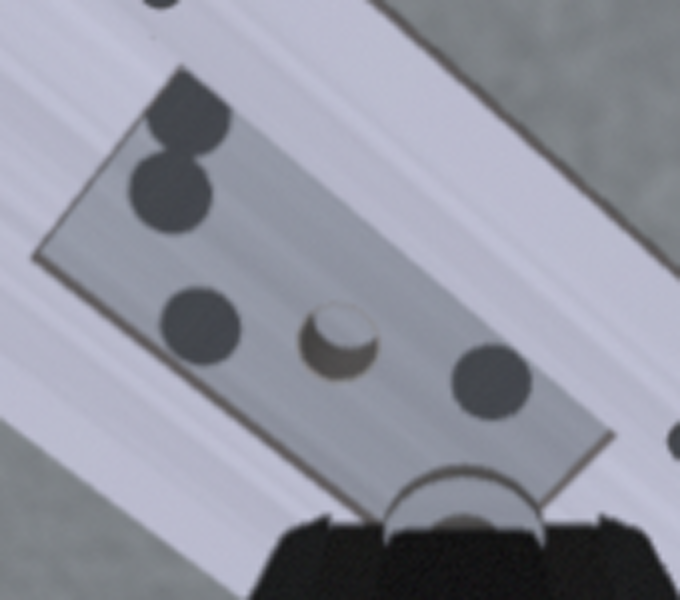

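```bash
python3 - <<'E'
from h import *
w8=load('wrist8');w7=load('wrist7')
H=lambda x,y:(w8,140+(x+.5)/4-.5,100+(y+.5)/4-.5)
G=lambda x,y:(w7,180+(x+.5)/4.4-.5,15+(y+.5)/4.4-.5)
print('hole',onz(*H(339,341),.028),tri(H(339,341),G(300,307)))
print('win',[onz(*H(*p),.034)[:2] for p in[(180,66),(34,257),(614,433)]])
E
```

```text
hole [0.5713931  0.10681176 0.028     ] (array([0.57097663, 0.10651713, 0.02645692]), [np.float64(5.858169656622275e-05), np.float64(5.8581696566164456e-05)])
win [array([0.57329798, 0.16180763]), array([0.53348239, 0.14646427]), array([0.60824823, 0.06939588])]
```

Call:
{"api": "drive_tool", "payload": {
  "rows": [
    [15,0,0,-0.06,0],
    [15,0,0,0,0]
  ]
}}

```text
time_s: 9.57
tool_pos: [0.5826, 0.0802, 0.0663]
ee_rot: [0.857, 0.515, 0.0, 0.0]
wrist_force: [-0.4, -0.0, -1.8]
finger_gap: 0.25
```

Call:
{"api": "drive_tool", "payload": {
  "rows": [
    [15,0,0,-0.06,0],
    [15,0,0,0,0]
  ]
}}

```text
time_s: 9.82
tool_pos: [0.5825, 0.0802, 0.0647]
ee_rot: [0.857, 0.515, -0.0, 0.0]
wrist_force: [0.2, -0.1, -0.4]
finger_gap: 0.253
```

Call:
{"api": "drive_tool", "payload": {
  "rows": [
    [15,0,0,-0.04,0],
    [15,0,0,0,0]
  ]
}}

```text
time_s: 10.07
tool_pos: [0.5827, 0.0802, 0.064]
ee_rot: [0.857, 0.515, 0.0, 0.0]
wrist_force: [-0.9, 0.2, 0.5]
finger_gap: 0.249
```

Call:
{"api": "drive_tool", "payload": {
  "rows": [
    [15,0,0,-0.04,0],
    [15,0,0,0,0]
  ]
}}

```text
time_s: 10.32
tool_pos: [0.5828, 0.0802, 0.0638]
ee_rot: [0.857, 0.515, 0.0, 0.0]
wrist_force: [-2.2, -0.4, 8.7]
finger_gap: 0.249
```

Contact reads about 9 N. I'll ease off to a few newtons and hold.

Call:
{"api": "drive_tool", "payload": {
  "rows": [
    [15,0,0,-0.0,0],
    [15,0,0,0.015,0],
    [15,0,0,0,0]
  ]
}}

```text
time_s: 10.7
tool_pos: [0.5828, 0.0803, 0.0639]
ee_rot: [0.857, 0.515, 0.0, 0.0]
wrist_force: [-1.4, -0.4, 5.5]
finger_gap: 0.248
```

Call:
{"api": "drive_tool", "payload": {
  "rows": [
    [15,-0.02,0.05,0,0],
    [15,-0.02,0.05,0,0],
    [15,-0.02,0.05,0,0],
    [15,-0.02,0.05,0,0],
    [15,-0.02,0.05,0,0]
  ]
}}

```text
time_s: 11.32
tool_pos: [0.5815, 0.0846, 0.0639]
ee_rot: [0.858, 0.514, 0.001, 0.002]
wrist_force: [0.3, -3.9, 5.6]
finger_gap: 0.248
```

Call:
{"api": "drive_tool", "payload": {
  "rows": [
    [15,-0.02,0.05,0,0],
    [15,-0.02,0.05,0,0],
    [15,-0.02,0.05,0,0],
    [15,-0.02,0.05,0,0]
  ]
}}

```text
time_s: 11.82
tool_pos: [0.5796, 0.0897, 0.0639]
ee_rot: [0.858, 0.514, 0.001, 0.002]
wrist_force: [1.5, -2.7, 5.0]
finger_gap: 0.245
```

Call:
{"api": "drive_tool", "payload": {
  "rows": [
    [15,-0.022,0.05,0,0],
    [15,-0.022,0.05,0,0],
    [15,-0.022,0.05,0,0],
    [15,-0.022,0.05,0,0],
    [15,-0.022,0.05,0,0]
  ]
}}

```text
time_s: 12.45
tool_pos: [0.5769, 0.0961, 0.0639]
ee_rot: [0.858, 0.514, 0.001, 0.002]
wrist_force: [1.5, -3.4, 5.3]
finger_gap: 0.244
```

Call:
{"api": "drive_tool", "payload": {
  "rows": [
    [15,-0.022,0.05,0,0],
    [15,-0.022,0.05,0,0],
    [15,-0.022,0.05,0,0]
  ]
}}

```text
time_s: 12.82
tool_pos: [0.5752, 0.0999, 0.0639]
ee_rot: [0.858, 0.514, 0.001, 0.001]
wrist_force: [1.5, -2.7, 5.0]
finger_gap: 0.247
```

Call:
{"api": "drive_tool", "payload": {
  "rows": [
    [15,-0.022,0.05,0,0],
    [15,-0.022,0.05,0,0]
  ]
}}

```text
time_s: 13.08
tool_pos: [0.574, 0.1026, 0.0638]
ee_rot: [0.858, 0.514, 0.001, 0.001]
wrist_force: [1.9, -2.7, 5.6]
finger_gap: 0.249
```

Call:
{"api": "drive_tool", "payload": {
  "rows": [
    [15,-0.02,0.05,0,0]
  ]
}}

```text
time_s: 13.2
tool_pos: [0.5731, 0.1044, 0.0636]
ee_rot: [0.857, 0.515, 0.001, 0.001]
wrist_force: [1.0, -2.4, 3.5]
finger_gap: 0.25
```

Call:
{"api": "drive_tool", "payload": {
  "rows": [
    [15,-0.02,0.05,0,0]
  ]
}}

```text
time_s: 13.32
tool_pos: [0.5709, 0.1071, 0.0628]
ee_rot: [0.857, 0.515, -0.0, -0.001]
wrist_force: [0.3, 0.6, -2.4]
finger_gap: 0.246
```

Call:
{"api": "drive_tool", "payload": {
  "rows": [
    [15,-0.02,0.05,0,0]
  ]
}}

```text
time_s: 13.45
tool_pos: [0.5699, 0.1088, 0.0625]
ee_rot: [0.857, 0.515, -0.001, -0.001]
wrist_force: [-0.2, -0.1, -1.5]
finger_gap: 0.248
```

The vertical force fell to the pin's weight and the tip sank about 1.3 mm, so it is in the hole. The command is within a millimetre of the measured hole centre. I'll push down gently.

Call:
{"api": "drive_tool", "payload": {
  "rows": [
    [15,0,0,-0.06,0],
    [15,0,0,0,0]
  ]
}}

```text
time_s: 13.7
tool_pos: [0.5707, 0.108, 0.0612]
ee_rot: [0.857, 0.515, -0.0, -0.0]
wrist_force: [0.5, 0.2, -0.5]
finger_gap: 0.248
```

Call:
{"api": "drive_tool", "payload": {
  "rows": [
    [15,0,0,-0.06,0],
    [15,0,0,0,0]
  ]
}}

```text
time_s: 13.95
tool_pos: [0.571, 0.1077, 0.06]
ee_rot: [0.857, 0.515, -0.0, -0.0]
wrist_force: [0.2, 0.8, -1.3]
finger_gap: 0.245
```

Call:
{"api": "drive_tool", "payload": {
  "rows": [
    [15,0,0,-0.06,0],
    [15,0,0,0,0]
  ]
}}

```text
time_s: 14.2
tool_pos: [0.571, 0.1076, 0.0585]
ee_rot: [0.857, 0.515, -0.0, 0.0]
wrist_force: [-0.1, -0.5, -0.3]
finger_gap: 0.253
```

Call:
{"api": "drive_tool", "payload": {
  "rows": [
    [15,0,0,-0.06,0],
    [15,0,0,-0.06,0],
    [15,0,0,-0.06,0],
    [15,0,0,-0.06,0]
  ]
}}

```text
time_s: 14.7
tool_pos: [0.5711, 0.1077, 0.0525]
ee_rot: [0.857, 0.515, 0.0, 0.0]
wrist_force: [-0.3, -0.1, -0.7]
finger_gap: 0.244
```

Call:
{"api": "drive_tool", "payload": {
  "rows": [
    [15,0,0,-0.06,0],
    [15,0,0,-0.06,0],
    [15,0,0,0,0]
  ]
}}

```text
time_s: 15.08
tool_pos: [0.571, 0.1077, 0.0495]
ee_rot: [0.857, 0.515, -0.0, 0.0]
wrist_force: [-0.3, 0.1, -1.1]
finger_gap: 0.245
```

Call:
{"api": "drive_tool", "payload": {
  "rows": [
    [15,0,0,-0.04,0],
    [15,0,0,0,0]
  ]
}}

```text
time_s: 15.32
tool_pos: [0.5711, 0.1077, 0.0486]
ee_rot: [0.857, 0.515, 0.0, 0.0]
wrist_force: [0.5, -0.1, -1.9]
finger_gap: 0.249
```

Call:
{"api": "drive_tool", "payload": {
  "rows": [
    [15,0,0,-0.04,0],
    [15,0,0,0,0]
  ]
}}

```text
time_s: 15.58
tool_pos: [0.5711, 0.1077, 0.0476]
ee_rot: [0.857, 0.515, 0.0, 0.0]
wrist_force: [-0.6, -0.3, -0.8]
finger_gap: 0.245
```

Call:
{"api": "drive_tool", "payload": {
  "rows": [
    [15,0,0,-0.04,0],
    [15,0,0,0,0]
  ]
}}

```text
time_s: 15.82
tool_pos: [0.571, 0.1077, 0.0465]
ee_rot: [0.857, 0.515, -0.0, 0.0]
wrist_force: [0.4, -0.4, -1.1]
finger_gap: 0.242
```

Call:
{"api": "drive_tool", "payload": {
  "rows": [
    [15,0,0,-0.03,0],
    [15,0,0,0,0]
  ]
}}

```text
time_s: 16.08
tool_pos: [0.5711, 0.1077, 0.046]
ee_rot: [0.857, 0.515, 0.0, 0.0]
wrist_force: [-0.4, -0.5, 1.8]
finger_gap: 0.251
```

The collar touched at TCP z = 0.046, which is 18 mm below first contact. One more light nudge, then release.

Call:
{"api": "drive_tool", "payload": {
  "rows": [
    [15,0,0,-0.02,0],
    [15,0,0,0,0]
  ]
}}

```text
time_s: 16.32
tool_pos: [0.5711, 0.1077, 0.046]
ee_rot: [0.857, 0.515, 0.0, 0.0]
wrist_force: [-1.8, -1.1, 5.7]
finger_gap: 0.249
```

Call:
{"api": "drive_tool", "payload": {
  "rows": [
    [28,0,0,0,0],
    [34,0,0,0,0],
    [40,0,0,0,0],
    [40,0,0,0,0]
  ]
}}

```text
time_s: 16.82
tool_pos: [0.571, 0.1076, 0.0452]
ee_rot: [0.857, 0.515, -0.0, 0.0]
wrist_force: [-0.1, -0.1, -0.3]
finger_gap: 0.453
```

```bash
python3 - <<'E'
from h import *
snap('wrist','wrist9');st=ctrl.get_state();print(st['tool_pos'],st['wrist_force'],st['finger_gap'])
E
```

```text
[0.57105688 0.1076862  0.04527915] [ 0.19250082 -0.01111319 -0.17196363] 0.45664771477202143
```

View pics/wrist9.png

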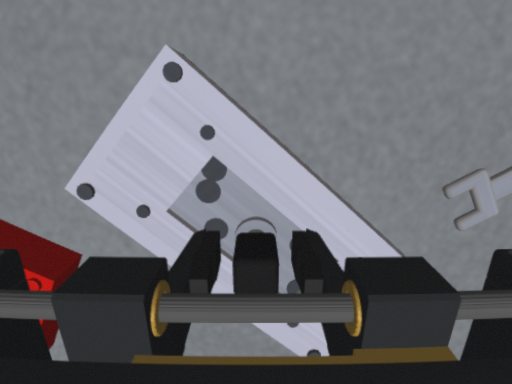

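The fingers are clear on both sides of the head at (257,260). I'll retreat straight up, then back, and check.

Call:
{"api": "drive_tool", "payload": {
  "rows": [
    [45,0,0,0.3,0],
    [45,0,0,0.6,0],
    [45,0,0,1,0],
    [45,0,0,1,0],
    [45,0,0,1,0]
  ]
}}

```text
time_s: 17.5
tool_pos: [0.5713, 0.1077, 0.1449]
ee_rot: [0.857, 0.515, 0.001, 0.0]
wrist_force: [0.8, 0.0, 0.4]
finger_gap: 0.513
```

Call:
{"api": "drive_tool", "payload": {
  "rows": [
    [45,-0.2,-0.8,1,0],
    [45,-0.2,-0.8,0,0],
    [45,-0.2,-0.8,0,0],
    [45,0,0,0,0]
  ]
}}

```text
time_s: 18.0
tool_pos: [0.5549, 0.0447, 0.167]
ee_rot: [0.858, 0.513, -0.002, 0.0]
wrist_force: [-0.2, 0.7, 0.3]
finger_gap: 0.512
```

```bash
python3 - <<'E'
from h import *
snap('wrist','wrist10');snap('scene','scene10');snap('top','top10');st=ctrl.get_state();print(st['tool_pos'],st['wrist_force'],st['time_s'])
a=load('scene10')['pixels'][130:230,235:345,::-1];b=load('top10')['pixels'][150:235,180:280,::-1]
A=cv2.resize(a,(400,364),interpolation=cv2.INTER_CUBIC);B=cv2.resize(b,(400,364),interpolation=cv2.INTER_CUBIC)
cv2.imwrite('pics/fin.png',np.hstack([A,B]))
E
```

```text
[0.55598101 0.04858909 0.16732242] [-0.40364346  0.21605409  0.45048049] 18.15
```

View pics/wrist10.png

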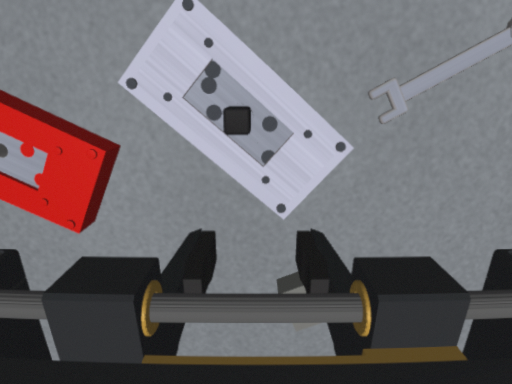

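View pics/fin.png

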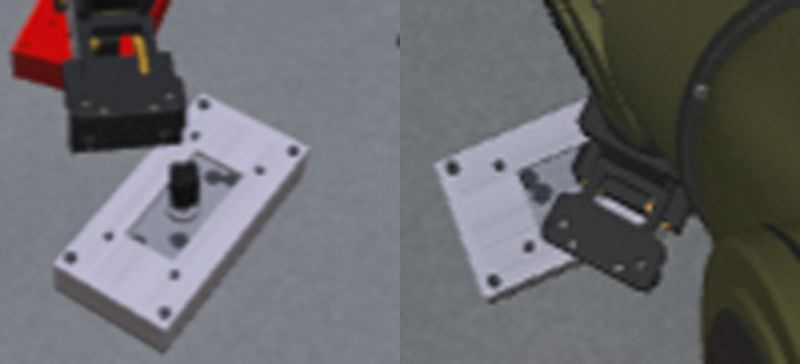

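The wrist view shows the head standing at (237,121) in the window, and the scene view shows the pin upright with its collar on the plate. One last height check before handing in.

```bash
python3 - <<'E'
from h import *
def cen(s,box,t):
    g=cv2.cvtColor(s['pixels'],cv2.COLOR_RGB2GRAY);x0,y0,x1,y1=box
    m=np.zeros_like(g);m[y0:y1,x0:x1]=(g[y0:y1,x0:x1]<t)*255
    c=max(cv2.findContours(m,0,1)[0],key=cv2.contourArea);return cv2.boundingRect(c),cv2.minAreaRect(c)
w=load('wrist10');s=load('scene10')
print(cen(w,(219,100,258,140),50));print(cen(s,(278,170,295,190),60))
for z in(.010+.065,.010+.065-.004,.010+.065+.01): print(z,proj(w,[.571,.1066,z]),proj(s,[.571,.1066,z]))
print('head bottom',proj(s,[.571,.1066,.043]))
a=s['pixels'][160:200,270:305,::-1];cv2.imwrite('pics/s10z.png',cv2.resize(a,None,fx=14,fy=14,interpolation=cv2.INTER_CUBIC))
E
```

```text
((224, 107, 27, 27), ((237.0, 120.0), (26.0, 26.0), 90.0))
((282, 175, 8, 12), ((285.5, 180.5), (11.0, 7.0), 90.0))
0.075 (np.float64(236.78217978601825), np.float64(119.36168752388203)) (np.float64(286.11582507622103), np.float64(177.51876685129992))
0.071 (np.float64(237.0939488647931), np.float64(118.9682909136663)) (np.float64(286.0368113610616), np.float64(178.43039749247725))
0.08499999999999999 (np.float64(235.95597058063984), np.float64(120.4043434578809)) (np.float64(286.3156007323995), np.float64(175.2137518974306))
head bottom (np.float64(285.49758920486795), np.float64(184.65127223746944))
```

View pics/s10z.png

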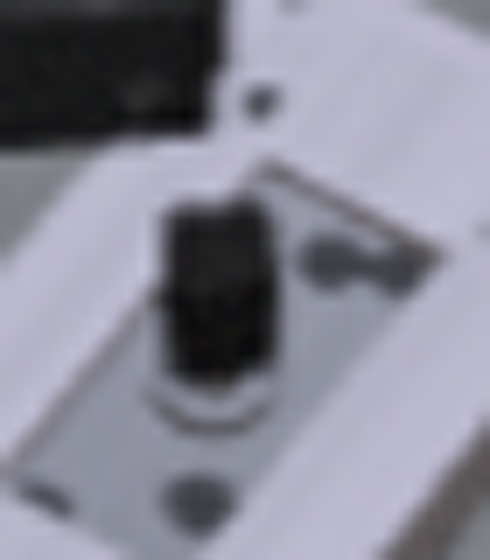

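The image agrees with the pin fully home and upright: the head lies at the projected position and the collar is on the plate. Handing in.

```bash
python3 - <<'E'
from workcell import ctrl
print(ctrl.get_state()['joint_velocities'].round(3)); print(ctrl.close_job())
E
```

```text
[-0.009 -0.001 -0.004 -0.007  0.001 -0.    -0.   ]
the job is handed in; nothing more can be done
None
```

The pin is standing in the slide plate's hole, released and, by my checks, fully home. I handed the job in at about 18 s of the 72 s allowed; no verdict is reported back.

**What I did:** I lifted the pin out of its block and rested its tip on the plate about 31 mm from the window's middle, at the -y end. I slid it along the plate pressing at about 5–6 N. It dropped in about 1 mm from the window's middle, and I pushed it home gently.

**Forces:** The highest reading between moves was about 9 N, at first touch, and the reading at home was 5.7 N.

**Last checks:**
- **Depth:** the tool ended 18 mm below where the tip first touched the plate, and the collar looked seated.
- **Position:** the head centre was within 1 px of where a fully home pin should appear in the wrist view. In the scene view it matched roughly, within a few pixels.
- **Upright:** it looked upright in the wrist and scene views; I did not measure the angle.
- **Clear of the robot:** the fingers are well away from the pin and the arm was at rest.

**Disagreements and gaps:**
- Measured heights of the head top and block scattered by several millimetres around the stated values. The top and scene cameras differed by 3–8 mm on some points, so I used the wrist camera for the final positions.
- The last top view was partly blocked by the arm.
- I did not re-measure the bystander parts. The arm never went near them while low.

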